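# Fit the spacer ring and snap the clip-on head onto the bench mixer

### The arm

A 7-joint arm with a two-finger parallel gripper is mounted at the origin on the work surface. World frame = base frame: x ahead of the robot, y to its left, z up, the work surface at z = 0. Lengths are in m, angles in rad, forces in N, time in s.
With the tool pointing down it reaches from about 0.425 to 0.875 m from the base axis. Payload 4.7 kg.
Tool frame: the origin (TCP) lies at the very end of the fingers, on their centre line; the grasp point (between the pads) lies behind it (ctrl.tcp_to_grasp is the y of the grasp point in the tool frame, in m); y points along the fingers, x is the direction in which the jaws open and shut, and the axes are right-handed (so a half turn about y gives the same grasp; the last joint's range is limited). The gripper opens to 87 mm and grips with 3 to 60 N. Pads are 19 mm wide; open, the fingers measure 117 mm over their backs; the gripper's body (75 mm by 190 mm) begins 51 mm behind the grasp point.
Start: joints at [1.283, 0.321, -0.07, 1.45, 0.023, 1.371, -0.057], TCP at [0.193, -0.621, 0.223] pointing down, gripper open.
Joint ranges: [-2.86, 2.86], [-0.3, 2.09], [-1.38, 1.24], [0.06, 2.45], [-1.56, 4.7], [0.09, 2.05], [-2.69, 2.69]. Speed limits (rad/s): [2.57, 2.57, 3.14, 3.14, 3.14, 3.14, 3.14].

### API

Orientations are given as a rotation vector (axis times angle).
In Python, from bench import ctrl, get_image, workorder gives the robot as it stands.
- The arm moves only by the tool drive_tool, never from a script. Its argument "increments" is text: rows parted by semicolons, each of 5 numbers parted by spaces: the shift along the tool's x, y, z in mm, then the turn about the tool's y in degrees, then the closure in counts, from 0 (fully open) to 255 (shut). In form: tx ty tz yaw fingers; .... A call has 1 to 20 rows; each row shifts and turns the commanded pose from where the row before left it, along the tool's axes as they then stand; what a row does not reach is not made up. A row lasts 1/8 s, in which the tool goes at most 62.5 mm and 10.7 degrees, less where a joint would pass 70% of its speed; a pose out of reach is approached as far as the arm can. A call is refused whole if a number of a shift passes 62.5 or a number of a turn 10.7, either way. A call with a gripper value outside its range is refused whole. The fingers move at their own pace and stop on an object; "squeeze" is the grip in N (left out, the last holds). Time passes only in rows, so rows that do not move let the fingers close. It gives the time, the measured TCP pose, the force and the opening at its end, in the units of the state.
- ctrl.get_state(): the state, without advancing time (a new reading comes with each control period).
- get_image(name): name is "side" or "top" or "wrist"; returns a dict with "img" (420x560x3 uint8, red, green, blue), "mtx" (3x3 intrinsics, pixels), "camera_from_world" (4x4, takes a point from world to camera coordinates). Camera axes: x right, y up, looking along -z (the intrinsics and any distortion apply to the point x, -y, -z); pixel columns grow to the right and rows downward; lengths in m; the calibration is good to about 2 mm. The wrist camera is an equidistant fisheye: a pixel r from the principal point sees the ray r / f radians off the axis. A picture is of the moment at which its call begins. There is no depth.
- workorder.close_job(): hands the job in, once; it reports no verdict.
The state is a dict: "time": time; "joint_positions": joint angles; "qd": joint speeds; "joint_torque": joint torques, N m; "position": TCP position; "tool_rot": TCP orientation; "ft_force": force on the tool from outside, world axes, zero at the start; "torque": the same for the moment, N m; "grip_width": opening from 0.0 (shut) to 1.0 (fully open).
Only numpy, scipy, OpenCV 4.12 (cv2) and the standard library are available. Lean on these libraries where they do the work, as an engineer would, in place of code of your own. Each camera call takes 0.05 s, during which the arm holds its last target.

### The job

Slide the narrow, tall spacer ring over the mixer's upright spindle until it rests on the deck and let go of it; then set the clip-on head over it and press it straight down until both catches snap in over its rim, so that it sits fully home. Keep pressing: finish with the gripper still on the head, pushing it firmly down onto the ring (about 10 N), and do not let go. Leave everything else on the bench standing where it is.

Things in the scene. Friction and masses are not known exactly. Their poses are not given: they have to be found in the camera images.
- mixer_seat (a point): Laboratory mixer drive: a fixed white housing, 130 mm (x) by 160 mm (y), 70 mm high, with a flat deck on top. This point is on the deck at the foot of its upright steel spindle; x and y run along the housing's short and long sides, z up. On the +x and -x sides of the spindle the deck is free for fingers; at +y and -y stand the two catches.
- spindle_top (a point): Top centre of the mixer's spindle, 30 mm above the deck. The spindle is 18 mm in diameter; its top 5 mm taper to 11 mm.
- catch_left (a joint): Sprung steel catch on the deck at +y of the spindle: a strip 16 mm wide with a 45 degree wedge nose pointing at the spindle; nose tip 38.5 mm from the spindle axis and 42 mm above the deck; catch top 49 mm above the deck. The value is how far it is pushed outwards (m): 0 at rest, 0.0035 while the head's rim passes, 0.008 its stop; the spring returns it.
- catch_right (a joint): The same catch, mirrored, at -y of the spindle.
- ring_center (a point): Spacer ring: a loose plain aluminium ring lying flat on the bench, 40 mm outside diameter, 21 mm hole, 20 mm high, about 50 g. This point is its centre, half-way up (10 mm above its underside); z is its axis. It fits over the spindle with 1.5 mm to spare all round and then rests on the deck.
- head_knob (a point): Clip-on head: a loose plastic part standing upright, round about z, 58 mm high, about 120 g: boss, rim disc, and on top a cylindrical grip knob 28 mm in diameter, 40 mm high. This point is the knob's centre, half-way up it: 20 mm above the disc's top, 38 mm above the head's underside. Fully home on the ring it is 58 mm above the deck, the disc just under the catch noses.
- head_disc (a point): Centre of the top of the head's rim disc, 18 mm above its underside; disc 84 mm in diameter, 6 mm thick; under it a boss 40 mm in diameter, 12 mm high, with a 22 mm hole for the spindle's end. The disc meets the noses with this point about 52 mm above the deck; pushing on takes up to 8 to 16 N, which suddenly drops as they slip past its edge and spring in over it.
- wide_ring: Bystander, loose, to be left alone: a loose, plain aluminium ring like the spacer ring but much wider and flatter: 60 mm outside, 44 mm hole, 8 mm high; not needed. Its origin is the centre of its underside.
- beaker: Bystander, loose, to be left alone: a glass beaker, 64 mm across, 85 mm high. Its origin is the centre of its underside.
- jar: Bystander, loose, to be left alone: a small amber jar with a black cap, 44 mm across, 55 mm high. Its origin is the centre of its underside.
- flask: Bystander, loose, to be left alone: a conical glass flask, 80 mm across at the foot, 130 mm high. Its origin is the centre of its underside.
- spatula: Bystander, loose, to be left alone: a steel spoon lying on the bench, 180 mm long. Its origin is the centre of its underside (middle of its length).
- bottle: Bystander, loose, to be left alone: a clear glass bottle with a cap, 72 mm across, 170 mm high. Its origin is the centre of its underside.
- amber: Bystander, loose, to be left alone: an amber glass bottle, 72 mm across, 150 mm high. Its origin is the centre of its underside.

How it is judged:
By the outcome, as a careful person would: the job done as asked, in the order asked, and still so for the second after the job is handed in, while the arm keeps its last pose, push and grip.
It also fails if it takes over 67 s, if anything falls off the work surface, if the arm or the gripper's body presses on something with over 40 N, if the wrist force passes 120 N, or if a joint passes its speed limit or range.

## Working session

There is one attempt and no reset: what is moved stays moved. The work goes in short steps, Python scripts to look and compute and a tool call to move; the robot and the scene stay as the last step left them, time stands still between calls to the robot, and variables do not carry over. Pictures are saved under pics/ and viewed, and the job is handed in when it is done.

Besides the shell and the picture viewer there is one more tool, called after "Request:" by a JSON object that holds its "op" and its "data". drive_tool: Moves the arm, as the interface text tells. Its arguments: {"type":"object","properties":{"increments":{"type":"string"},"squeeze":{"type":"number"}},"required":["increments"]}

```bash
ls; mkdir -p pics
python3 - <<'E'
from bench import ctrl,get_image
import cv2,numpy as np
print(ctrl.get_state()); print(ctrl.tcp_to_grasp)
np.set_printoptions(suppress=True,precision=4)
for n in("side","top","wrist"):
    d=get_image(n);cv2.imwrite(f"pics/{n}0.png",d["img"][:,:,::-1]);print(n,d["mtx"],d["camera_from_world"],[k for k in d])
E
```

```text
pics
{'time': 0.0, 'joint_positions': array([ 1.28308347,  0.32182262, -0.07009251,  1.45165101,  0.02262519,
        1.37077787, -0.05689793]), 'qd': array([-0.00192265, -0.00059499, -0.00024743,  0.0014243 ,  0.00012309,
       -0.0011014 ,  0.0007892 ]), 'joint_torque': array([ 3.74149386e-04, -4.91297150e+01, -4.03531976e-01, -3.12536681e+01,
       -6.37151767e-02,  4.38858045e-02,  1.98449525e-04]), 'position': array([ 0.19300297, -0.62012356,  0.22147386]), 'tool_rot': array([-1.3359705 ,  0.98517593, -0.98256243]), 'ft_force': array([ 0.1258837 ,  0.55583553, -0.83926935]), 'torque': array([ 0.00455542,  0.01320424, -0.03090143]), 'grip_width': 1.0044559071212427}
-0.0187
side [[457.8144   0.     272.0583]
 [  0.     457.8144 207.4686]
 [  0.       0.       1.    ]] [[-0.9971 -0.0763 -0.0022  0.5319]
 [ 0.0537 -0.7214  0.6904 -0.0923]
 [-0.0543  0.6883  0.7234 -1.4275]
 [ 0.      0.      0.      1.    ]] ['img', 'mtx', 'camera_from_world']
top [[423.9507   0.     283.4355]
 [  0.     423.9507 212.2081]
 [  0.       0.       1.    ]] [[-0.0265 -0.9993 -0.0254  0.033 ]
 [ 0.9938 -0.0291  0.1075 -0.5504]
 [-0.1082 -0.0224  0.9939 -1.1356]
 [ 0.      0.      0.      1.    ]] ['img', 'mtx', 'camera_from_world']
wrist [[325.1923   0.     282.5357]
 [  0.     325.1923 212.8147]
 [  0.       0.       1.    ]] [[ 0.2963 -0.9551 -0.0029 -0.6488]
 [ 0.9169  0.2853 -0.279   0.0334]
 [ 0.2673  0.08    0.9603 -0.3932]
 [ 0.      0.      0.      1.    ]] ['img', 'mtx', 'camera_from_world']
```

View pics/side0.png

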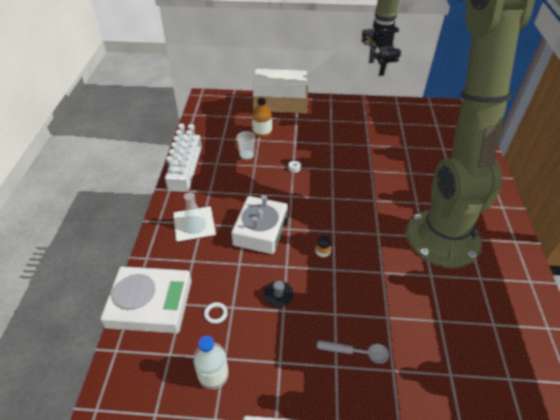

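View pics/top0.png

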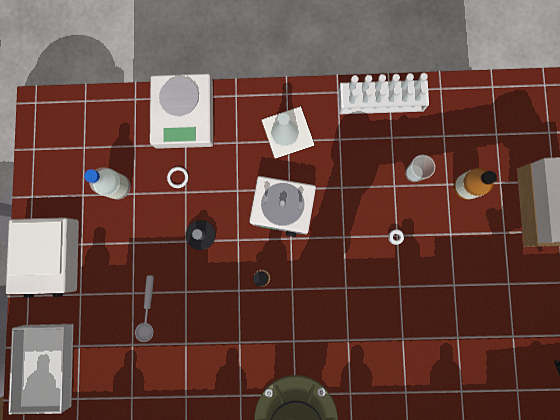

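View pics/wrist0.png

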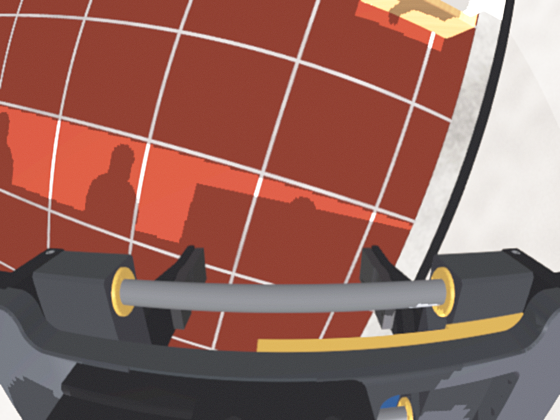

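```bash
cat > h.py <<'E'
import cv2,numpy as np
from bench import ctrl,get_image
from scipy.spatial.transform import Rotation as R
np.set_printoptions(suppress=True,precision=4)
def crop(img,c,r,w,h,k,name):
    x0,y0=int(c-w/2),int(r-h/2)
    im=img[max(y0,0):y0+h,max(x0,0):x0+w,::-1]
    cv2.imwrite("pics/"+name,cv2.resize(im,None,fx=k,fy=k,interpolation=cv2.INTER_CUBIC));print(name,"origin",max(x0,0),max(y0,0),"k",k)
def ray(d,u,v,fish=False):
    M=d["camera_from_world"];K=d["mtx"]
    a=(u-K[0,2])/K[0,0];b=(v-K[1,2])/K[1,1]
    if fish:
        t=np.hypot(a,b);s=np.sin(t)/t if t>1e-9 else 1;c=np.array([a*s,-b*s,-np.cos(t)])
    else: c=np.array([a,-b,-1.])
    Rm=M[:3,:3];return -Rm.T@M[:3,3],Rm.T@c/np.linalg.norm(c)
def atz(d,u,v,z,fish=False):
    o,r=ray(d,u,v,fish);return o+r*(z-o[2])/r[2]
def proj(d,p,fish=False):
    M=d["camera_from_world"];K=d["mtx"];c=M[:3,:3]@np.array(p)+M[:3,3];x,y,z=c[0],-c[1],-c[2]
    if fish:
        r=np.hypot(x,y);t=np.arctan2(r,z);s=t/r if r>1e-9 else 1/z
        return np.array([K[0,0]*x*s+K[0,2],K[1,1]*y*s+K[1,2]])
    return np.array([K[0,0]*x/z+K[0,2],K[1,1]*y/z+K[1,2]])
def tool():
    s=ctrl.get_state();return s["position"],R.from_rotvec(s["tool_rot"]).as_matrix(),s
E
python3 - <<'E'
from h import *
t=get_image("top");s=get_image("side")
import pickle;pickle.dump((t,s),open("d0.pkl","wb"))
crop(t["img"],283,205,80,60,9,"c1.png");crop(t["img"],397,237,40,30,16,"c2.png");crop(t["img"],200,234,50,40,14,"c3.png")
crop(s["img"],262,222,80,70,9,"c4.png");crop(s["img"],294,166,40,30,16,"c5.png");crop(s["img"],278,290,50,40,14,"c6.png")
E
```

```text
c1.png origin 243 175 k 9
c2.png origin 377 222 k 16
c3.png origin 175 214 k 14
c4.png origin 222 187 k 9
c5.png origin 274 151 k 16
c6.png origin 253 270 k 14
```

Run:
```python
import cv2,numpy as np
L=[cv2.imread(f"pics/c{i}.png") for i in range(1,7)]
for n,(a,b,c) in {"m1":(0,1,2),"m2":(3,4,5)}.items():
    pass
print([x.shape for x in L])
```

```text
[(540, 720, 3), (480, 640, 3), (560, 700, 3), (630, 720, 3), (480, 640, 3), (560, 700, 3)]
```

View pics/c1.png

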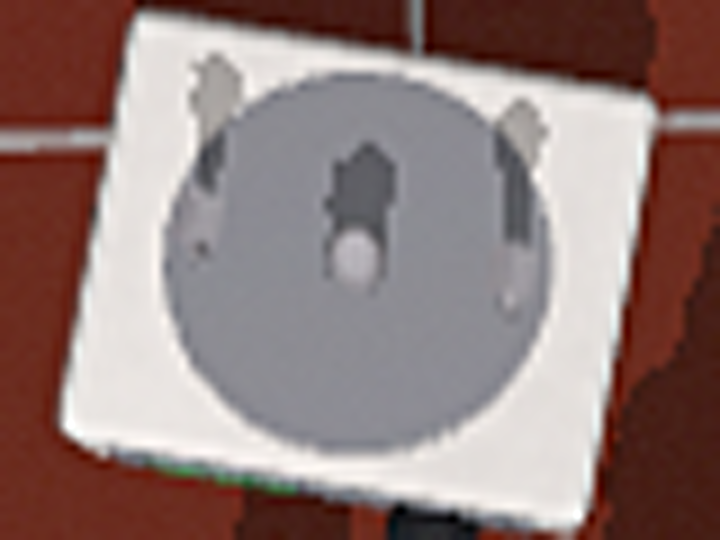

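View pics/c2.png

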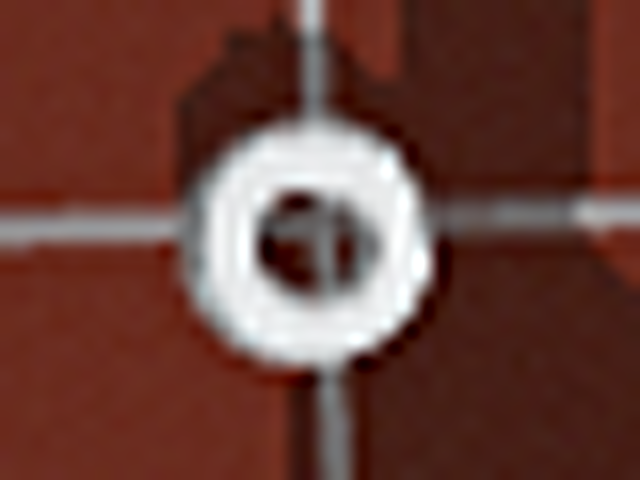

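View pics/c3.png

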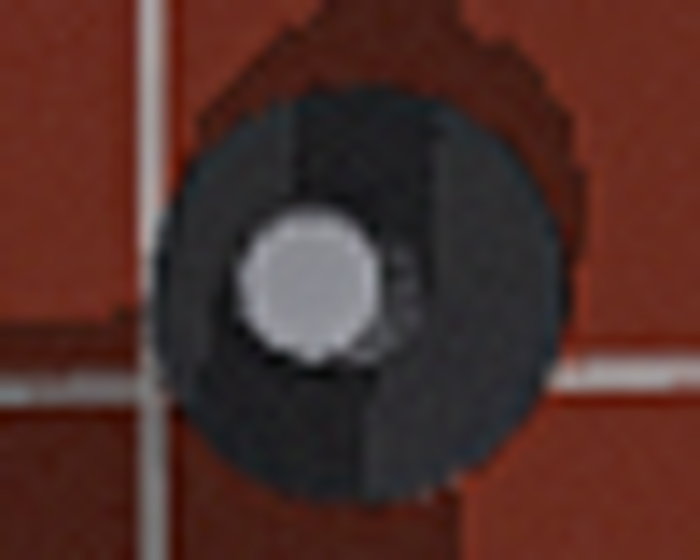

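View pics/c4.png

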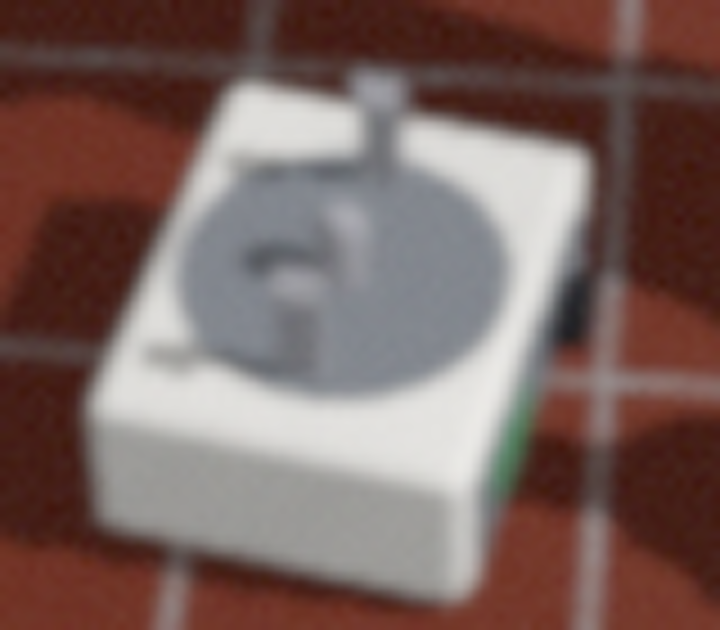

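View pics/c5.png

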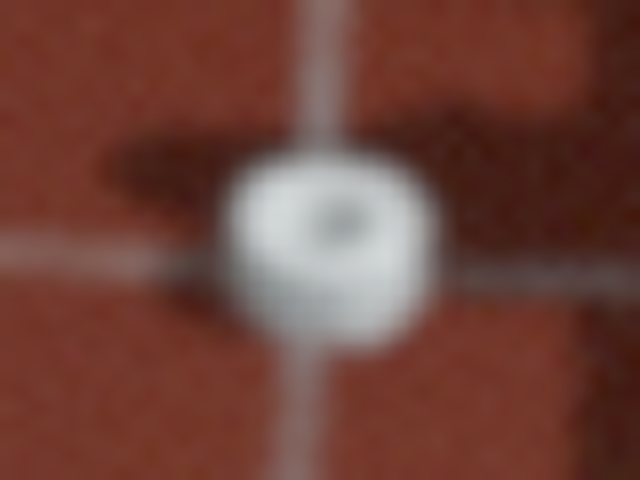

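View pics/c6.png

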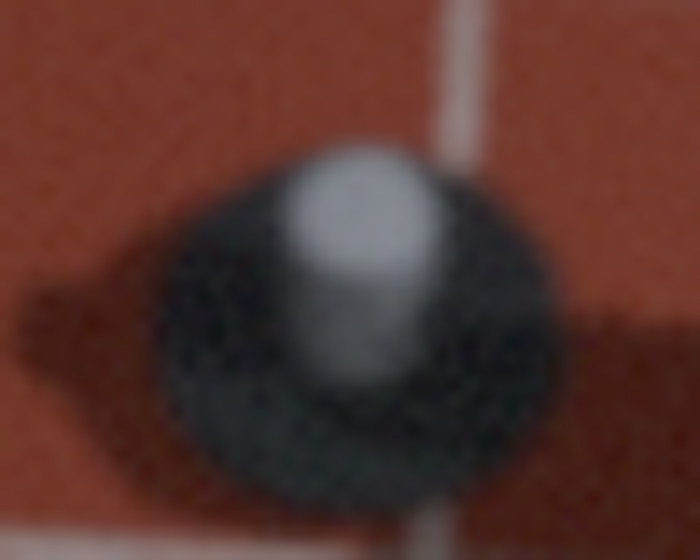

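Run:
```python
from h import *
import pickle;t,s=pickle.load(open("d0.pkl","rb"))
def p(o,k,x,y): return (o[0]+(x+.5)/k-.5,o[1]+(y+.5)/k-.5)
T1=(243,175);S4=(222,187)
print("cams",ray(t,280,210)[0],ray(s,280,210)[0])
for n,a,za,b in [("ring",p((377,222),16,313,243),.02,p((274,151),16,330,208)),
 ("knobtop",p((175,214),14,310,283),.058,p((253,270),14,365,212)),
 ("disc",p((175,214),14,361,295),.018,None),
 ("spindle",p(T1,9,355,257),.1,p(S4,9,344,216)),
 ("catchL",p(T1,9,203,225),.119,p(S4,9,300,283)),
 ("catchR",p(T1,9,515,275),.119,p(S4,9,380,90))]:
    print(n,a,atz(t,*a,za),b and atz(s,*b,za))
c=[p(T1,9,*q) for q in [(135,12),(655,105),(582,525),(65,430)]]
C=np.array([atz(t,*q,.07)[:2] for q in c]);print(C,C.mean(0))
for i in range(4):
    v=C[(i+1)%4]-C[i];print(np.linalg.norm(v),np.degrees(np.arctan2(v[1],v[0])))
pp,Rm,st=tool();print(pp,Rm)
for d,nm in((t,"t"),(s,"s")): print(proj(d,pp))
w=get_image("wrist");print(Rm.T@(ray(w,280,200)[0]-pp),"\n",Rm.T@w["camera_from_world"][:3,:3].T)
```

```text
cams [ 0.425  -0.0085  1.1886] [0.4578 0.9565 1.0976]
ring (396.09375, 236.71875) [ 0.4757 -0.2888  0.02  ] [ 0.4763 -0.2915  0.02  ]
knobtop (196.67857142857142, 233.75) [0.4968 0.2512 0.058 ] [0.4961 0.2538 0.058 ]
disc (200.32142857142858, 234.60714285714286) [0.4966 0.2503 0.018 ] None
spindle (282.0, 203.11111111111111) [0.5673 0.0191 0.1   ] [0.5683 0.0228 0.1   ]
catchL (265.1111111111111, 199.55555555555554) [0.5752 0.0615 0.119 ] [0.5775 0.0711 0.119 ]
catchR (299.77777777777777, 205.11111111111111) [ 0.5583 -0.0264  0.119 ] [ 0.5597 -0.0182  0.119 ]
[[ 0.6468  0.0836]
 [ 0.614  -0.0702]
 [ 0.4901 -0.0446]
 [ 0.5223  0.1067]] [0.5683 0.0189]
0.15724649027081428 -102.05544016759933
0.12650744003459286 168.2989801274928
0.15468808151511262 77.95703707526783
0.12658280333827227 -10.543031064810018
[ 0.1931 -0.6204  0.2221] [[ 0.2973 -0.0003  0.9548]
 [-0.9548  0.0007  0.2973]
 [-0.0008 -1.     -0.0001]]
[578.7883 357.7873]
[375.785   68.0644]
[ 0.0002 -0.1634  0.077 ] 
 [[ 1.      0.0007  0.0015]
 [ 0.0012  0.2789 -0.9603]
 [-0.001   0.9603  0.2789]]
```

Request:
{"op": "drive_tool", "data": {"increments": "-23 0 37 0 0;-23 0 37 0 0;-23 0 37 0 0;-23 0 37 0 0;-23 0 37 0 0;-23 0 37 0 0;-23 0 37 0 0;-23 0 37 0 0;-23 0 37 0 0;-23 0 37 0 0;0 6 0 -7.6 0;0 6 0 -7.6 0;0 6 0 -7.6 0;0 6 0 -7.6 0;0 6 0 -7.6 0;0 6 0 -7.6 0;0 6 0 -7.6 0;0 6 0 -7.6 0;0 0 0 0 0;0 0 0 0 0", "squeeze": 20}}

```text
time: 2.8
position: [0.4782, -0.2912, 0.1748]
tool_rot: [-1.565, 0.165, -0.165]
ft_force: [0.3, 0.8, 0.4]
grip_width: 0.999
```

Run:
```python
from h import *
w=get_image("wrist");cv2.imwrite("pics/w1.png",w["img"][:,:,::-1])
pp,Rm,s=tool();print(s["time"],pp,Rm)
print(proj(w,[.476,-.289,.02],True), proj(w,[pp[0],pp[1],.02],True))
import pickle;t,s=pickle.load(open("d0.pkl","rb"));print(atz(t,420,172,.04))
```

```text
2.85 [ 0.4783 -0.2912  0.1749] [[ 0.9781  0.0005  0.2081]
 [-0.2081 -0.0004  0.9781]
 [ 0.0005 -1.     -0.0003]]
[279.627 196.359] [282.2838 197.9447]
[ 0.6495 -0.3585  0.04  ]
```

View pics/w1.png

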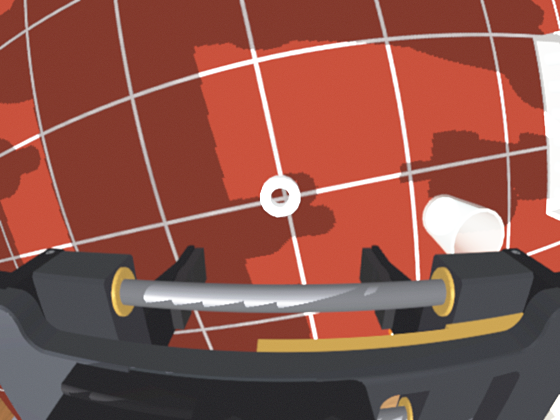

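Run:
```python
from h import *
w=get_image("wrist");crop(w["img"],282,220,180,130,4.4,"w1c.png")
g=w["img"].min(2);m=(g>150).astype(np.uint8);n,l,st,c=cv2.connectedComponentsWithStats(m[165:230,250:310]);print(st,c+[250,165])
pp,Rm,s=tool()
for uv in [(280,196.4)]:
    q=atz(w,*uv,.02,True);print(q,Rm.T@(q-pp)*1000)
```

```text
w1c.png origin 192 155 k 4.4
[[   0    0   60   65 2491]
 [   0    0   60   65 1409]] [[279.155  197.5215]
 [280.11   196.0781]]
[ 0.4764 -0.2892  0.02  ] [ -2.2949 154.9251   1.6237]
```

View pics/w1c.png

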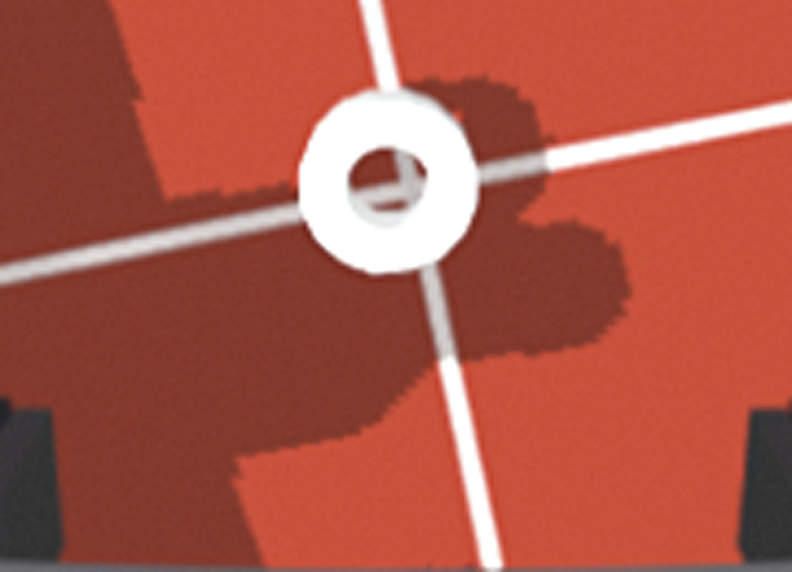

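Request:
{"op": "drive_tool", "data": {"increments": "-2.3 20 1.3 0 0;0 30 0 0 0;0 30 0 0 0;0 30 0 0 0;0 25 0 0 0;0 15 0 0 0;0 10 0 0 0;0 0 0 0 0;0 0 0 0 0"}}

```text
time: 4.03
position: [0.4768, -0.2897, 0.0154]
tool_rot: [-1.565, 0.162, -0.164]
ft_force: [0.4, 0.1, 0.2]
grip_width: 0.998
```

Run:
```python
from h import *
w=get_image("wrist");crop(w["img"],282,270,200,150,4,"w2c.png")
pp,Rm,s=tool();print(s["time"],pp,Rm,proj(w,pp,True),proj(w,[.4761,-.2892,.02],True))
```

```text
w2c.png origin 182 195 k 4
4.075 [ 0.4768 -0.2897  0.0155] [[ 0.9785  0.0014  0.2064]
 [-0.2064 -0.0011  0.9785]
 [ 0.0016 -1.     -0.0008]] [281.9977 263.7976] [280.4924 266.7023]
```

View pics/w2c.png

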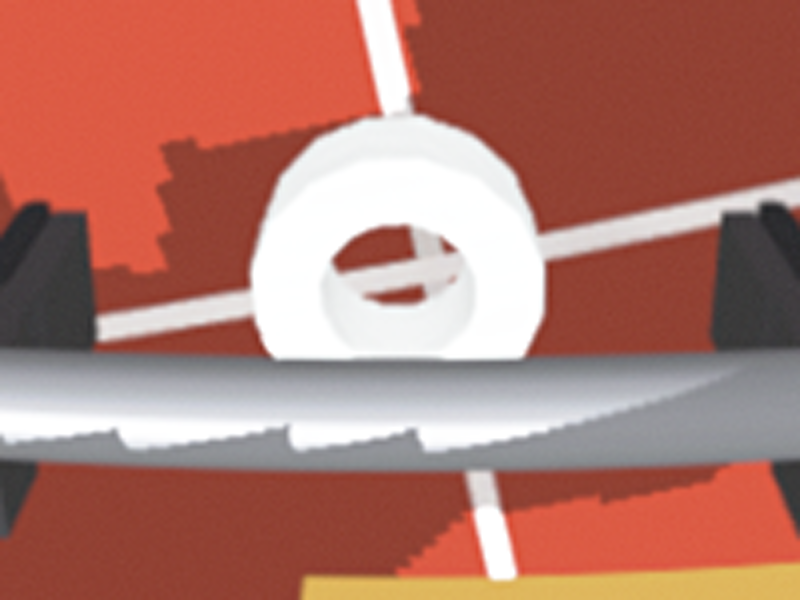

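Request:
{"op": "drive_tool", "data": {"increments": "-0.5 6 0 0 0;0 5.5 0 0 0;0 0 0 0 0;0 0 0 0 120;0 0 0 0 255;0 0 0 0 255;0 0 0 0 255;0 0 0 0 255;0 0 0 0 255", "squeeze": 20}}

```text
time: 5.2
position: [0.4756, -0.2893, 0.0031]
tool_rot: [-1.565, 0.163, -0.163]
ft_force: [-0.5, 0.5, 0.1]
grip_width: 0.448
```

Request:
{"op": "drive_tool", "data": {"increments": "0 -5 0 0 255;0 -25 0 0 255;0 -40 0 0 255;0 -50 0 0 255;0 -50 0 0 255;3 0 28 0 255;3 0 28 0 255;3 0 28 0 255;3 0 28 0 255;3 0 28 0 255;3 0 28 0 255;3 0 28 0 255;3 0 28 0 255;2 0 28 0 255;0 0 28 0 255;0 0 0 0 255;0 0 0 0 255"}}

```text
time: 7.32
position: [0.5586, -0.0216, 0.173]
tool_rot: [-1.566, 0.164, -0.163]
ft_force: [0.6, -0.8, -1.2]
grip_width: 0.45
```

Run:
```python
from h import *
w=get_image("wrist");cv2.imwrite("pics/w3.png",w["img"][:,:,::-1]);crop(w["img"],282,200,200,150,4,"w3c.png")
pp,Rm,s=tool();print(s["time"],pp,Rm,s["grip_width"])
for q in ([.5673,.0191,.1],[.5683,.0228,.1],pp+Rm@[0,-.017,0]):print(proj(w,q,True))
```

```text
w3c.png origin 182 125 k 4
7.375 [ 0.5586 -0.0221  0.173 ] [[ 0.9782 -0.0003  0.2079]
 [-0.2079 -0.001   0.9782]
 [-0.0001 -1.     -0.001 ]] 0.4489025479440189
[282.1686 168.8843]
[282.4539 163.7224]
[282.0775 278.6858]
```

View pics/w3.png

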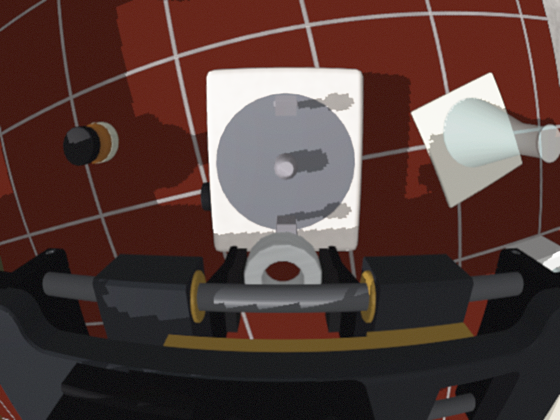

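View pics/w3c.png

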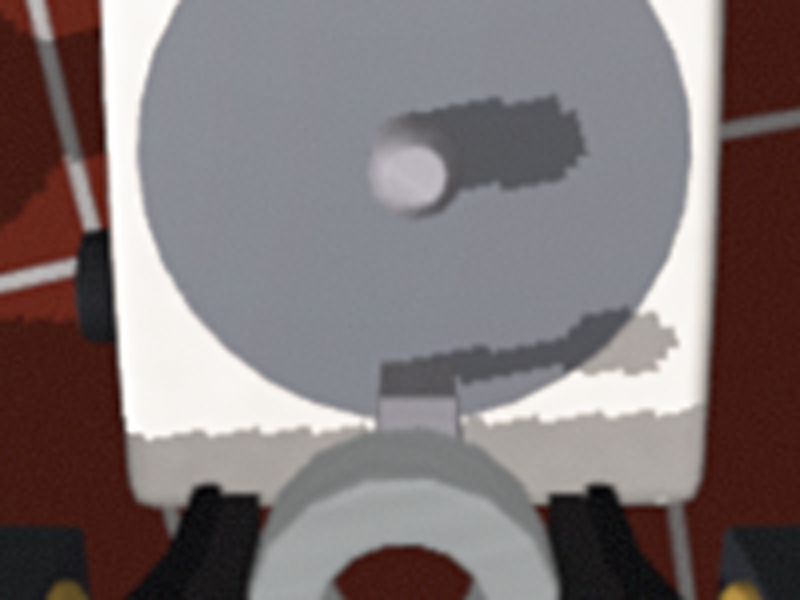

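Run:
```python
from h import *
w=get_image("wrist");
pp,Rm,s=tool()
q=atz(w,285.6,168.6,.1,True);print(q,Rm.T@(q-pp)*1000)
for dz in (-1,0,1):
  for r in (20,10.5):
    print(dz,r,proj(w,pp+Rm@(np.array([0,-17,r+dz])/1000),True))
print(proj(w,pp+Rm@(np.array([0,3,20])/1000),True))
print("below",proj(w,pp+Rm@(np.array([0,-17,0])/1000)+[0.0,0,0],True))
```

```text
[0.5698 0.0183 0.1   ] [ 2.561  72.9197 42.0189]
-1 20 [281.8764 243.301 ]
-1 10.5 [281.9011 261.1405]
0 20 [281.8739 241.3752]
0 10.5 [281.8985 259.3022]
1 20 [281.8713 239.4405]
1 10.5 [281.8959 257.4546]
[281.9514 228.0087]
below [281.9258 278.125 ]
```

Request:
{"op": "drive_tool", "data": {"increments": "1 0 10 0 255;1 0 15 0 255;0 15 12 0 255;0 20 6 0 255;0 15 0 0 255;0 0 0 0 255;0 0 0 0 255"}}

```text
time: 8.3
position: [0.5699, 0.0206, 0.1231]
tool_rot: [-1.565, 0.164, -0.164]
ft_force: [1.0, -0.9, 0.3]
grip_width: 0.45
```

Run:
```python
from h import *
w=get_image("wrist");t=get_image("top");s_=get_image("side");crop(w["img"],282,260,200,150,4,"w4c.png");crop(s_["img"],262,212,90,70,8,"s4c.png");crop(t["img"],282,205,90,70,8,"t4c.png")
pp,Rm,s=tool();print(s["time"],pp,s["grip_width"],s["ft_force"])
for r in(20,10.5):print(proj(w,pp+Rm@(np.array([0,-17,r])/1000),True))
print(proj(w,[.5698,.0183,.1],True))
```

```text
w4c.png origin 182 185 k 4
s4c.png origin 217 177 k 8
t4c.png origin 237 170 k 8
8.45 [0.5702 0.0208 0.1237] 0.4488731418333703 [0.5406 0.2654 0.0681]
[282.3691 241.0677]
[282.3962 259.089 ]
[282.6801 251.1749]
```

View pics/w4c.png

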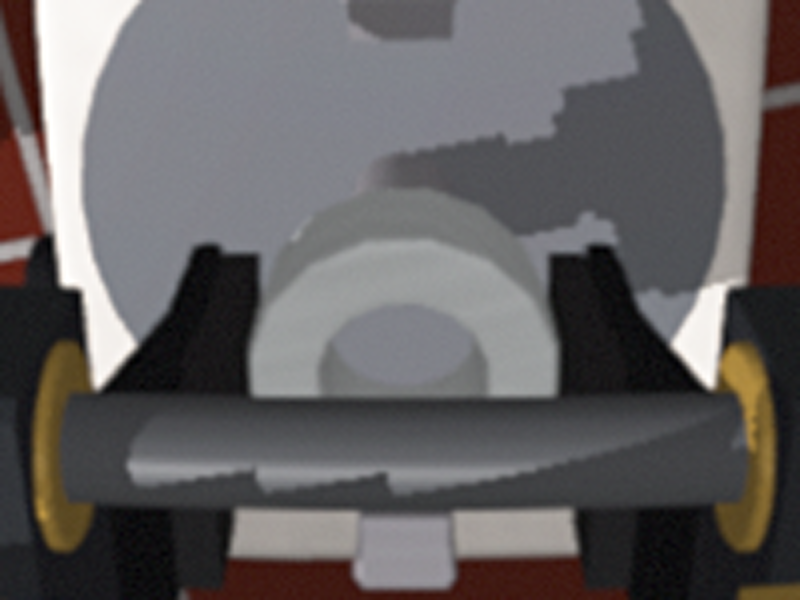

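View pics/s4c.png

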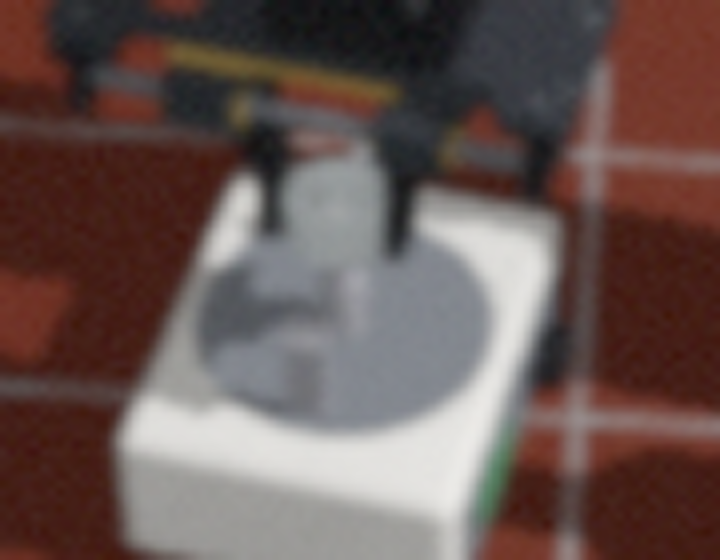

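View pics/t4c.png

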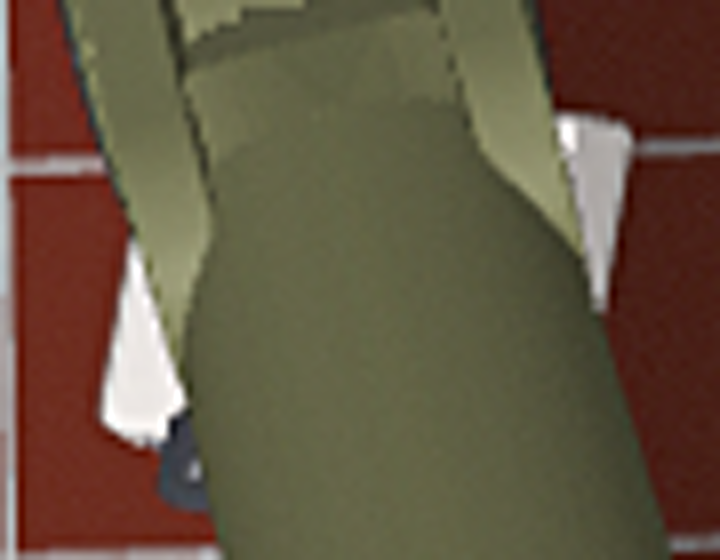

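Request:
{"op": "drive_tool", "data": {"increments": "-0.5 10 -0.5 0 255;0 8 0 0 255;0 3 0 0 255;0 2 0 0 255;0 2 0 0 255;0 0 0 0 255"}}

```text
time: 9.2
position: [0.5691, 0.0207, 0.098]
tool_rot: [-1.565, 0.163, -0.163]
ft_force: [0.6, -0.1, -0.5]
grip_width: 0.45
```

Request:
{"op": "drive_tool", "data": {"increments": "0 2 0 0 255;0 2 0 0 255;0 2 0 0 255;0 2 0 0 255;0 0 0 0 255"}}

```text
time: 9.82
position: [0.5689, 0.0207, 0.0898]
tool_rot: [-1.565, 0.163, -0.163]
ft_force: [0.4, 0.1, -1.0]
grip_width: 0.449
```

Request:
{"op": "drive_tool", "data": {"increments": "0 3 0 0 255;0 3 0 0 255;0 3 0 0 255;0 3 0 0 255;0 1 0 0 255;0 0 0 0 255"}}

```text
time: 10.58
position: [0.569, 0.0207, 0.0769]
tool_rot: [-1.565, 0.163, -0.163]
ft_force: [0.6, 1.1, -0.9]
grip_width: 0.448
```

Run:
```python
from h import *
s_=get_image("side");w=get_image("wrist");crop(s_["img"],262,212,90,70,8,"s5c.png");crop(w["img"],282,260,200,150,4,"w5c.png")
print(tool()[2])
```

```text
s5c.png origin 217 177 k 8
w5c.png origin 182 185 k 4
{'time': 10.675, 'joint_positions': array([ 0.4711,  0.3366, -0.6471,  1.8032,  0.2283,  1.077 , -0.466 ]), 'qd': array([ 0.0005, -0.0002,  0.0001, -0.0007,  0.0012,  0.0001,  0.0018]), 'joint_torque': array([  0.0031, -40.3953,  -5.9819, -27.5986,  -0.0612,   0.0035,
        -0.0003]), 'position': array([0.5692, 0.0207, 0.0771]), 'tool_rot': array([-1.5647,  0.163 , -0.1633]), 'ft_force': array([-0.2913, -0.7694,  0.0538]), 'torque': array([ 0.0235, -0.0721,  0.0352]), 'grip_width': 0.4502522045648935}
```

View pics/w5c.png

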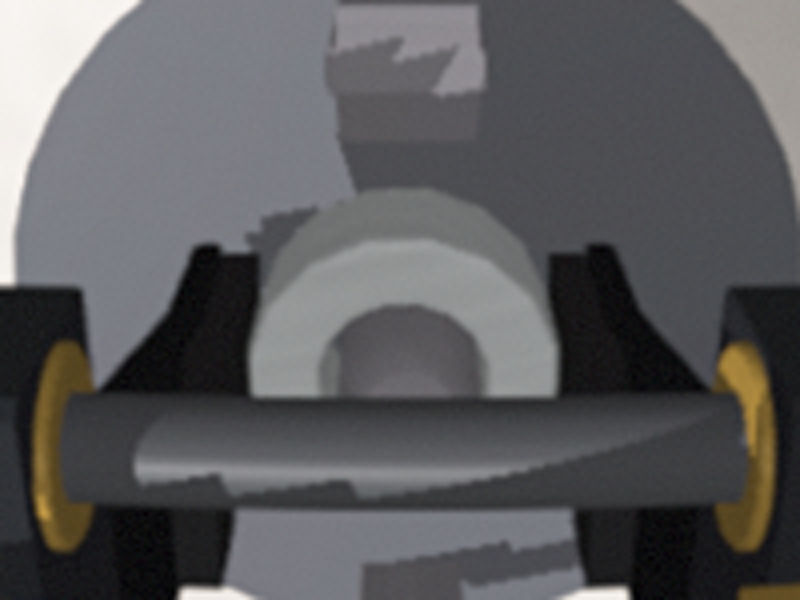

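View pics/s5c.png

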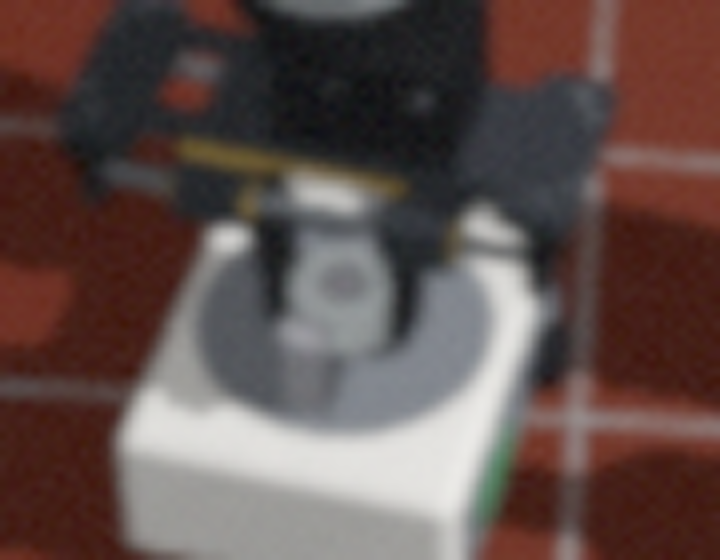

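Request:
{"op": "drive_tool", "data": {"increments": "0.5 2 0 0 255;0 1 0 0 255;0 0.5 0 0 255;0 0 0 0 255"}}

```text
time: 11.18
position: [0.5695, 0.0206, 0.0735]
tool_rot: [-1.565, 0.163, -0.163]
ft_force: [0.3, -1.2, -1.1]
grip_width: 0.448
```

Request:
{"op": "drive_tool", "data": {"increments": "0 0.5 0 0 255;0 0.5 0 0 255;0 0 0 0 255"}}

```text
time: 11.55
position: [0.5696, 0.0206, 0.073]
tool_rot: [-1.565, 0.163, -0.163]
ft_force: [-2.2, -1.3, 5.7]
grip_width: 0.447
```

Request:
{"op": "drive_tool", "data": {"increments": "0 0 0 0 100;0 0 0 0 0;0 0 0 0 0;0 -5 0 0 0;0 -15 0 0 0;0 -30 0 0 0;0 -40 0 0 0;0 -40 0 0 0;-10 0 18 0 0;-10 0 18 0 0;-10 0 18 0 0;-10 0 18 0 0;-10 0 18 0 0;-10 0 18 0 0;-10 0 18 0 0;-10 0 18 0 0;-10 0 18 0 0;-10 0 18 0 0;0 0 0 0 0;0 0 0 0 0"}}

```text
time: 14.05
position: [0.509, 0.2166, 0.2023]
tool_rot: [-1.565, 0.164, -0.164]
ft_force: [0.6, -0.3, 0.0]
grip_width: 1.002
```

Run:
```python
from h import *
w=get_image("wrist");t=get_image("top");s_=get_image("side");cv2.imwrite("pics/w6.png",w["img"][:,:,::-1]);crop(s_["img"],262,222,80,60,9,"s6c.png");crop(w["img"],282,190,200,150,4,"w6c.png")
pp,Rm,s=tool();print(s["time"],pp,s["grip_width"],s["ft_force"])
print(proj(w,[.4967,.2510,.058],True),proj(w,[.4967,.2510,.018],True))
```

```text
s6c.png origin 222 192 k 9
w6c.png origin 182 115 k 4
14.2 [0.5093 0.2162 0.2024] 0.9959019508816268 [ 0.033  -0.2084  0.8796]
[262.1195 168.9021] [264.4139 163.4452]
```

View pics/w6.png

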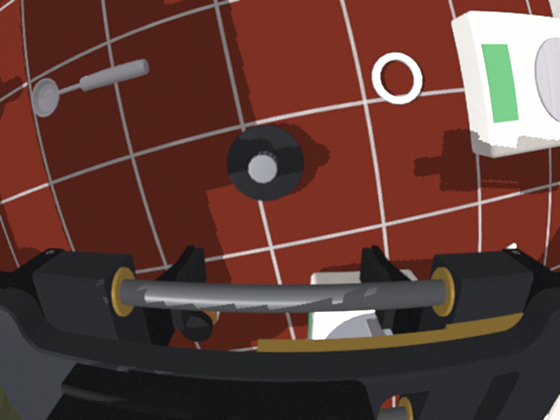

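View pics/s6c.png

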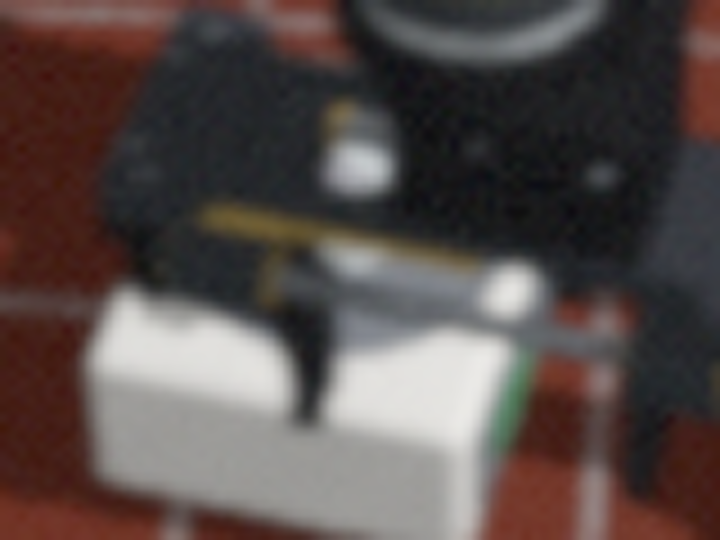

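View pics/w6c.png

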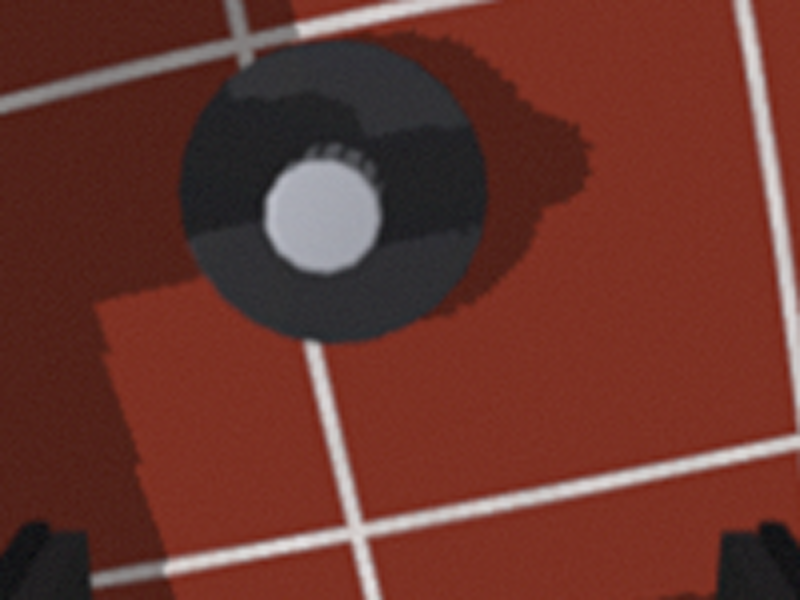

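Run:
```python
from h import *
w=get_image("wrist")
pp,Rm,s=tool()
for uv,z in (((262.4,168.1),.058),((264.9,162.1),.018)):
    q=atz(w,*uv,z,True);print(q,Rm.T@(q-pp)*1000)
t=ctrl.get_state()["time"];print(t)
```

```text
[0.4974 0.2513 0.058 ] [-18.8237 144.39    31.8175]
[0.4978 0.2519 0.018 ] [-18.5629 184.3897  32.5338]
14.25
```

Request:
{"op": "drive_tool", "data": {"increments": "-9 0 16 0 0;-9.5 10 16 0 0;0 30 0 0 0;0 30 0 0 0;0 30 0 0 0;0 30 0 0 0;0 20 0 0 0;0 15 0 0 0;0 8 0 0 0;0 4 0 0 0;0 0 0 0 0;0 0 0 0 0"}}

```text
time: 15.75
position: [0.4978, 0.2527, 0.0261]
tool_rot: [-1.564, 0.162, -0.164]
ft_force: [0.1, 0.1, 0.6]
grip_width: 1.001
```

Run:
```python
from h import *
w=get_image("wrist");cv2.imwrite("pics/w7.png",w["img"][:,:,::-1])
pp,Rm,s=tool();print(s["time"],pp,s["grip_width"],s["ft_force"])
```

```text
15.8 [0.4978 0.2527 0.0261] 0.9983594594295264 [-0.6621 -0.7114 -0.5387]
```

View pics/w7.png

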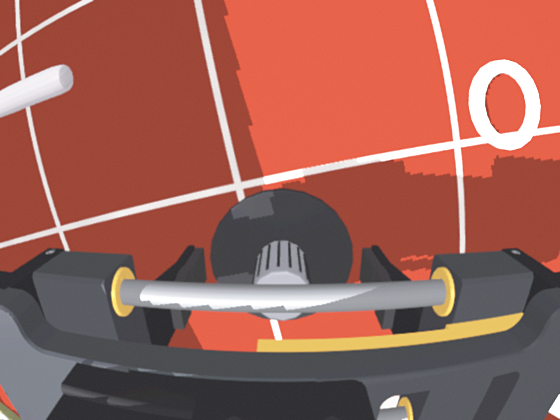

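Request:
{"op": "drive_tool", "data": {"increments": "0 3 -1 0 0;0 2.5 0 0 0;0 0 0 0 0;0 0 0 0 150;0 0 0 0 255;0 0 0 0 255;0 0 0 0 255;0 0 0 0 255;0 0 0 0 255", "squeeze": 50}}

```text
time: 16.92
position: [0.4972, 0.2514, 0.02]
tool_rot: [-1.565, 0.163, -0.163]
ft_force: [0.4, 0.0, 0.3]
grip_width: 0.404
```

Request:
{"op": "drive_tool", "data": {"increments": "0 0 0 0 255;0 0 0 0 255;0 0 0 0 255"}}

```text
time: 17.3
position: [0.4971, 0.2514, 0.02]
tool_rot: [-1.565, 0.163, -0.163]
ft_force: [0.3, -0.0, 0.5]
grip_width: 0.312
```

Gripped on the knob (27–28 mm). Lift and carry back, stopping short of the mixer to look.

Request:
{"op": "drive_tool", "data": {"increments": "0 -5 0 0 255;0 -25 0 0 255;0 -50 0 0 255;0 -50 0 0 255;0 -50 0 0 255;10 0 -20 0 255;12 0 -24 0 255;12 0 -24 0 255;12 0 -24 0 255;12 0 -24 0 255;12 0 -24 0 255;12 0 -24 0 255;12 0 -24 0 255;12 0 -22 0 255;12 0 -20 0 255;0 0 -20 0 255;0 0 -12 0 255;0 0 0 0 255;0 0 0 0 255"}}

```text
time: 19.68
position: [0.5586, -0.028, 0.2001]
tool_rot: [-1.564, 0.162, -0.162]
ft_force: [0.5, 0.4, -1.4]
grip_width: 0.311
```

Run:
```python
from h import *
w=get_image("wrist");s_=get_image("side");crop(w["img"],282,200,260,190,3,"w8c.png");crop(s_["img"],262,222,100,75,7,"s8c.png")
pp,Rm,s=tool();print(s["time"],pp,s["grip_width"],s["ft_force"])
print(Rm)
print(proj(w,[.5696,.0195,.1],True),proj(w,[.5696,.0195,.09],True))
for r in (-14,14): print("knobtop edge z",proj(w,pp+Rm@(np.array([0,-38,r])/1000),True))
print("disc edge +z",proj(w,pp+Rm@(np.array([0,2,42])/1000),True))
for r in (-42,42):print("disc edge x",proj(w,pp+Rm@(np.array([r,2,0])/1000),True))
```

```text
w8c.png origin 152 105 k 3
s8c.png origin 212 184 k 7
19.775 [ 0.5586 -0.028   0.2001] 0.3122626989697969 [ 0.2762 -0.0006 -0.9124]
[[ 0.9788  0.0002  0.2046]
 [-0.2046  0.0003  0.9788]
 [ 0.0001 -1.      0.0004]]
[283.315  155.4342] [283.2877 154.1978]
knobtop edge z [281.8348 324.4454]
knobtop edge z [281.6789 271.5347]
disc edge +z [281.7644 188.098 ]
disc edge x [208.0602 261.303 ]
disc edge x [355.8786 261.1473]
```

View pics/w8c.png

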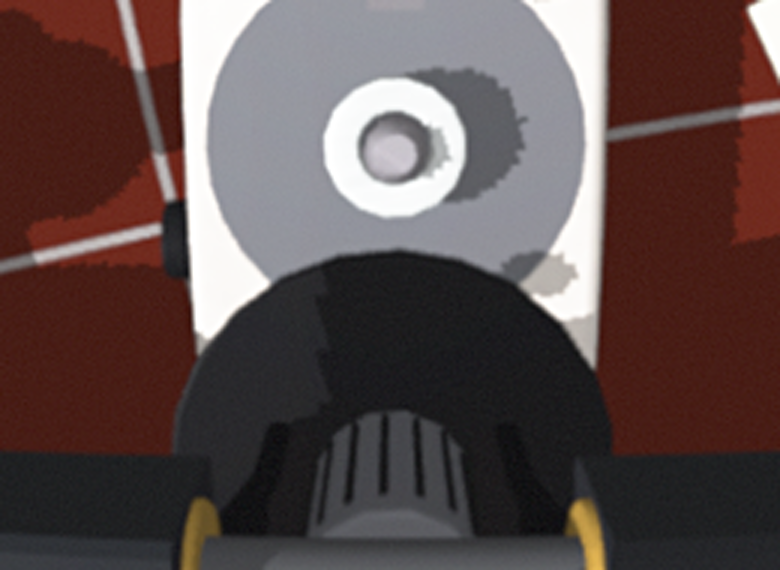

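View pics/s8c.png

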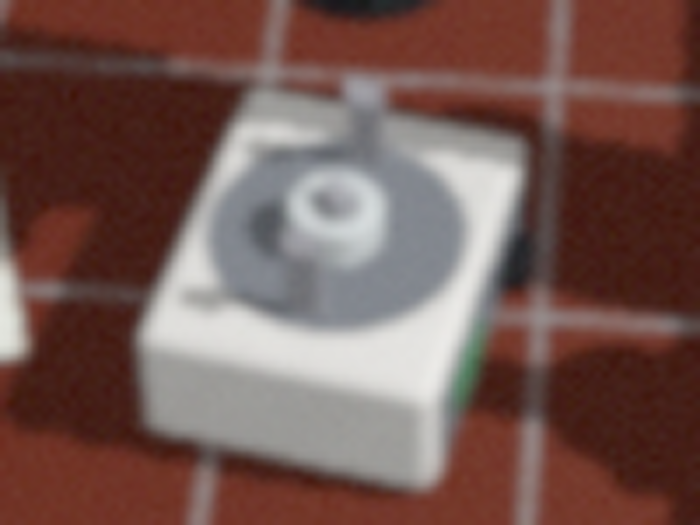

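Request:
{"op": "drive_tool", "data": {"increments": "0 0 16 0 255;0 0 16 0 255;0 15 16.7 0 255;0 25 0 0 255;0 18 0 0 255;0 8 0 0 255;0 0 0 0 255;0 0 0 0 255"}}

```text
time: 20.78
position: [0.5692, 0.0184, 0.1349]
tool_rot: [-1.565, 0.162, -0.165]
ft_force: [-0.2, 0.1, -1.5]
grip_width: 0.308
```

Run:
```python
from h import *
w=get_image("wrist");s_=get_image("side");crop(w["img"],282,200,260,190,3,"w9c.png");crop(s_["img"],262,212,100,75,7,"s9c.png")
pp,Rm,s=tool();print(s["time"],pp,s["grip_width"],s["ft_force"],s["torque"])
```

```text
w9c.png origin 152 105 k 3
s9c.png origin 212 174 k 7
20.875 [0.5692 0.0183 0.1349] 0.3106355097045952 [-0.2175 -0.4996 -0.5474] [-0.027  -0.0962 -0.0221]
```

View pics/w9c.png

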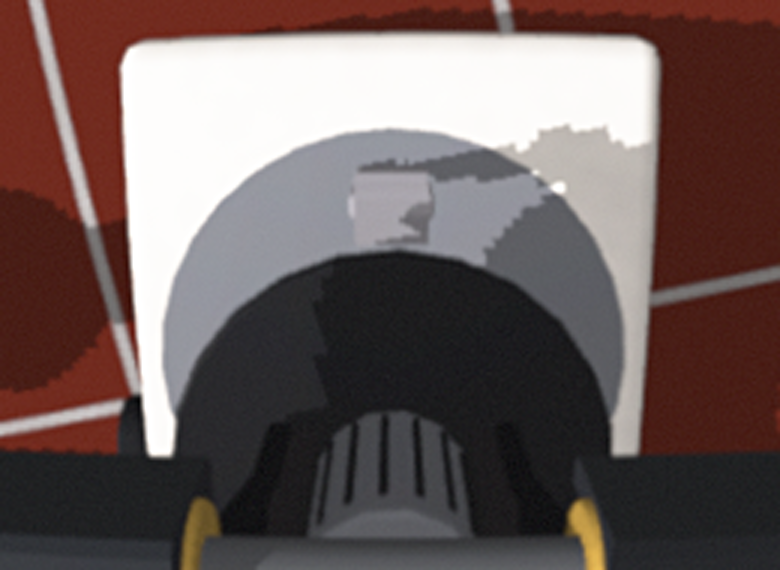

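View pics/s9c.png

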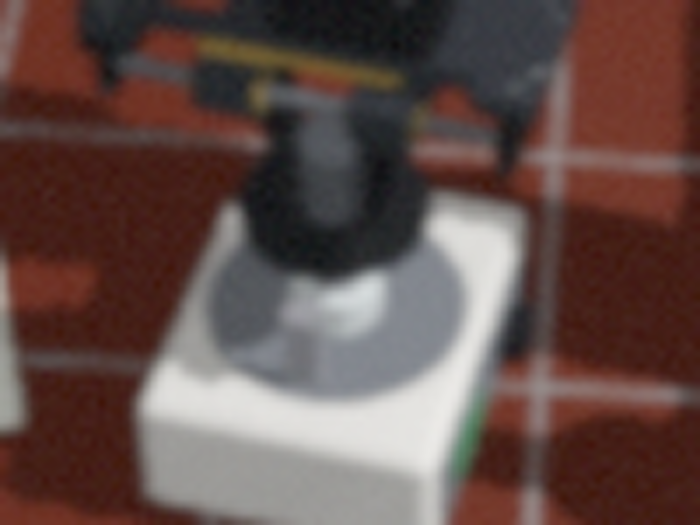

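Request:
{"op": "drive_tool", "data": {"increments": "0 4 1 0 255;0 3 0 0 255;0 1 0 0 255;0 1 0 0 255;0 0 0 0 255", "squeeze": 60}}

```text
time: 21.5
position: [0.5688, 0.0194, 0.1249]
tool_rot: [-1.565, 0.163, -0.163]
ft_force: [1.0, -0.8, -2.0]
grip_width: 0.308
```

Request:
{"op": "drive_tool", "data": {"increments": "0 1 0 0 255;0 1 0 0 255;0 1 0 0 255;0 0 0 0 255"}}

```text
time: 22.0
position: [0.5692, 0.0195, 0.1227]
tool_rot: [-1.565, 0.162, -0.164]
ft_force: [-0.9, 0.1, 3.0]
grip_width: 0.31
```

Request:
{"op": "drive_tool", "data": {"increments": "0 1 0 0 255;0 1 0 0 255;0 0 0 0 255"}}

```text
time: 22.38
position: [0.5701, 0.0195, 0.1214]
tool_rot: [-1.565, 0.161, -0.165]
ft_force: [-0.1, -0.2, 6.7]
grip_width: 0.309
```

Request:
{"op": "drive_tool", "data": {"increments": "-0.3 1 0 0 255;-0.2 1 0 0 255;0 0 0 0 255"}}

```text
time: 22.75
position: [0.5704, 0.0195, 0.1202]
tool_rot: [-1.565, 0.16, -0.167]
ft_force: [-0.8, 0.5, 8.8]
grip_width: 0.305
```

Request:
{"op": "drive_tool", "data": {"increments": "-0.5 1 0 0 255;-0.5 1 0 0 255;0 0 0 0 255"}}

```text
time: 23.12
position: [0.5674, 0.0196, 0.1158]
tool_rot: [-1.565, 0.163, -0.163]
ft_force: [0.9, -0.5, 1.3]
grip_width: 0.305
```

Run:
```python
from h import *
w=get_image("wrist");crop(w["img"],282,200,260,190,3,"w10c.png")
pp,Rm,s=tool();print(s["time"],pp,s["grip_width"],s["ft_force"],s["torque"],Rm)
```

```text
w10c.png origin 152 105 k 3
23.175 [0.5673 0.0197 0.1156] 0.3063733398080181 [ 1.5113  0.2941 -0.6666] [ 0.0026 -0.4085 -0.0066] [[ 0.9785 -0.0001  0.2064]
 [-0.2064  0.0001  0.9785]
 [-0.0001 -1.      0.    ]]
```

View pics/w10c.png

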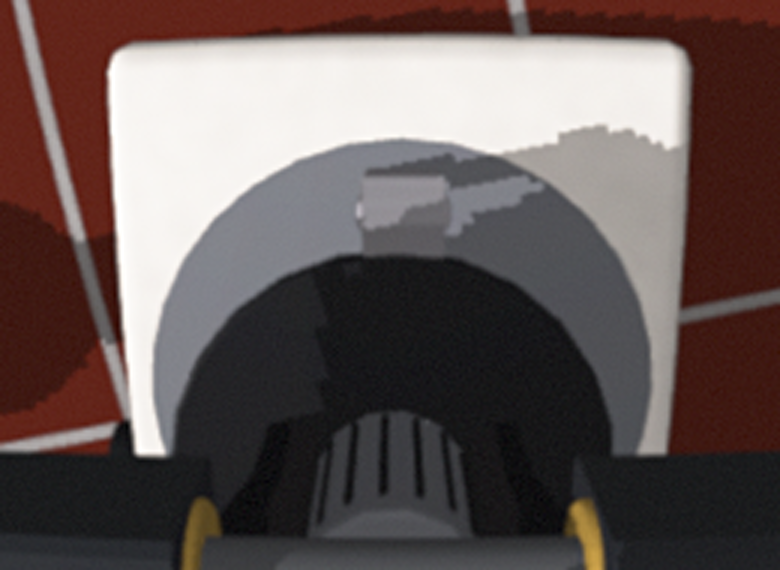

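Request:
{"op": "drive_tool", "data": {"increments": "0.8 0.5 0 0 255;0.7 1 0 0 255;0 1 0 0 255;0 1 0 0 255;0 0 0 0 255"}}

```text
time: 23.8
position: [0.5681, 0.0196, 0.1118]
tool_rot: [-1.565, 0.164, -0.162]
ft_force: [-0.7, 1.6, -6.5]
grip_width: 0.308
```

Request:
{"op": "drive_tool", "data": {"increments": "0.4 1 0 0 255;0 0 0 0 255;0 0 0 0 255"}}

```text
time: 24.18
position: [0.5692, 0.0193, 0.1115]
tool_rot: [-1.565, 0.163, -0.163]
ft_force: [0.2, 1.3, -4.8]
grip_width: 0.307
```

Request:
{"op": "drive_tool", "data": {"increments": "0 0.7 0 0 255;0 0.7 0 0 255;0 0 0 0 255;0 0 0 0 255"}}

```text
time: 24.68
position: [0.5695, 0.0191, 0.1104]
tool_rot: [-1.565, 0.163, -0.164]
ft_force: [0.3, 0.4, -1.7]
grip_width: 0.307
```

Run:
```python
from h import *
w=get_image("wrist");s_=get_image("side");crop(w["img"],282,200,260,190,3,"w11c.png");crop(s_["img"],262,212,100,75,7,"s11c.png")
pp,Rm,s=tool();print(s["time"],pp,s["grip_width"],s["ft_force"],s["torque"])
```

```text
w11c.png origin 152 105 k 3
s11c.png origin 212 174 k 7
24.775 [0.5694 0.0192 0.1103] 0.31053353036743153 [ 0.2079  0.5619 -1.2753] [ 0.0008 -0.0916 -0.0572]
```

View pics/w11c.png

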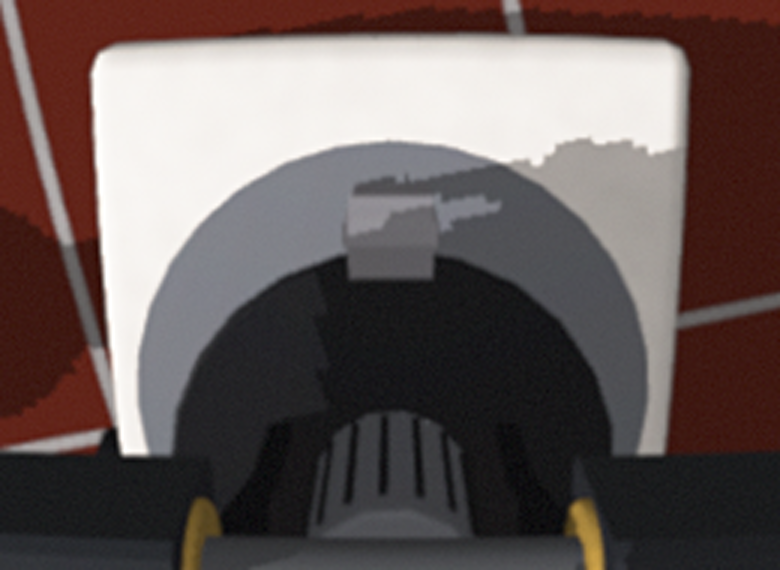

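View pics/s11c.png

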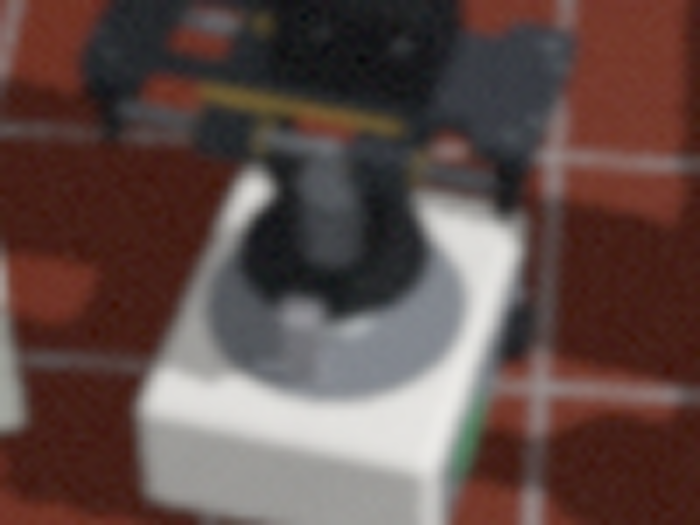

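Request:
{"op": "drive_tool", "data": {"increments": "0 0.7 0 0 255;0 0.5 0 0 255;0 0 0 0 255;0 0 0 0 255"}}

```text
time: 25.28
position: [0.5694, 0.0192, 0.11]
tool_rot: [-1.565, 0.163, -0.164]
ft_force: [-1.6, -0.3, 6.0]
grip_width: 0.31
```

Request:
{"op": "drive_tool", "data": {"increments": "0 0.5 0 0 255;0 0 0 0 255;0 0 0 0 255"}}

```text
time: 25.65
position: [0.5694, 0.0193, 0.1099]
tool_rot: [-1.565, 0.163, -0.164]
ft_force: [-3.0, -0.6, 8.3]
grip_width: 0.316
```

Request:
{"op": "drive_tool", "data": {"increments": "-0.2 0.3 0 0 255;0 0 0 0 255;0 0 0 0 255;0 0 0 0 255;0 0 0 0 255"}}

```text
time: 26.28
position: [0.5695, 0.0192, 0.1099]
tool_rot: [-1.566, 0.162, -0.164]
ft_force: [-2.9, -0.6, 10.1]
grip_width: 0.309
```

Run:
```python
from h import *
f=[]
for i in range(6):
    w=get_image("wrist");f.append(ctrl.get_state()["ft_force"])
print(np.array(f))
s_=get_image("side");t=get_image("top");cv2.imwrite("pics/t12.png",t["img"][:,:,::-1]);cv2.imwrite("pics/w12.png",w["img"][:,:,::-1]);crop(s_["img"],262,212,60,45,12,"s12c.png")
pp,Rm,s=tool();print(s["time"],pp,s["grip_width"],s["torque"])
```

```text
[[-3.513  -1.1306  9.2794]
 [-3.5931 -1.1492  9.6921]
 [-3.1879 -0.4741  9.6936]
 [-3.1898 -0.9355  9.5604]
 [-4.0044 -0.3428  9.8596]
 [-3.2849 -1.1214  9.4137]]
s12c.png origin 232 189 k 12
26.675 [0.5694 0.0192 0.11  ] 0.312948857154662 [-0.1793  0.8513  0.0117]
```

View pics/w12.png

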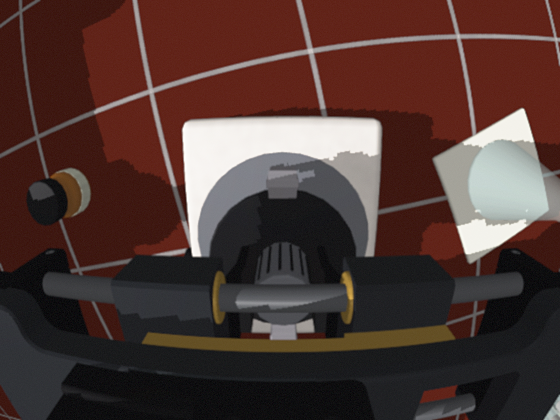

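View pics/s12c.png

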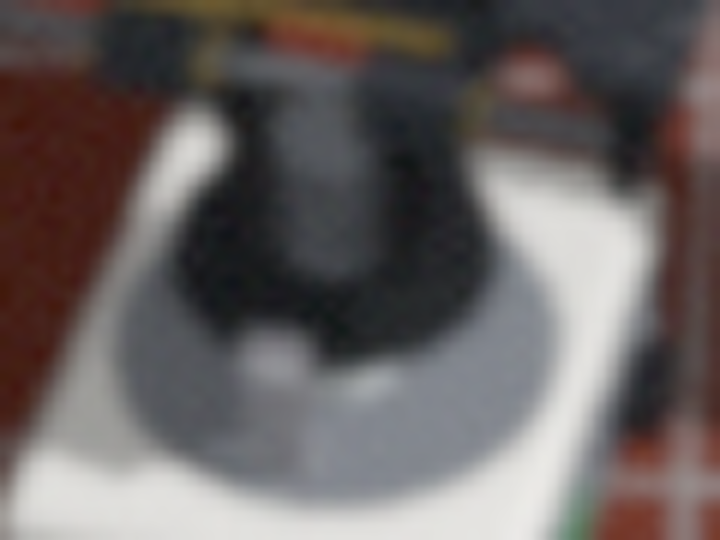

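View pics/t12.png

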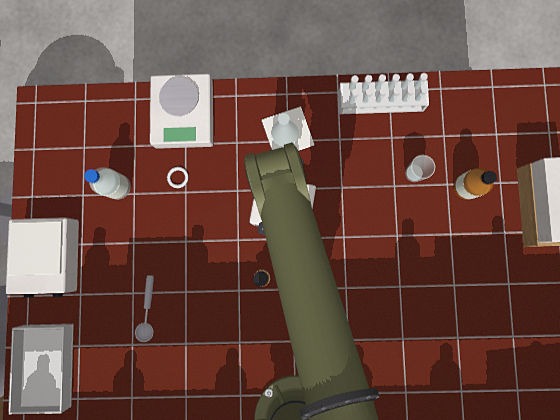

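Run:
```python
from h import *
w=get_image("wrist");crop(w["img"],284,330,80,60,10,"w13c.png")
pp,Rm,s=tool()
c=np.array([pp[0],pp[1],0])
for o in(0,3.5):
  for h,r in((.119,38.5+7),(.112,38.5),(.117,38.5+7)):
    for sg in(1,-1): print(o,h,sg*r,[proj(w,np.array([pp[0],pp[1],h])+Rm@np.array([x,0,sg*(r+o)/1000]),True) for x in(0,)])
print(s["ft_force"])
```

```text
w13c.png origin 244 300 k 10
0 0.119 45.5 [array([281.7599, 185.865 ])]
0 0.119 -45.5 [array([282.0561, 338.809 ])]
0 0.112 38.5 [array([281.8007, 196.5996])]
0 0.112 -38.5 [array([282.0397, 322.6648])]
0 0.117 45.5 [array([281.7656, 185.0557])]
0 0.117 -45.5 [array([282.0572, 336.7734])]
3.5 0.119 45.5 [array([281.7488, 178.7507])]
3.5 0.119 -45.5 [array([282.0665, 343.2941])]
3.5 0.112 38.5 [array([281.79  , 189.8882])]
3.5 0.112 -38.5 [array([282.0498, 327.2914])]
3.5 0.117 45.5 [array([281.7547, 178.026 ])]
3.5 0.117 -45.5 [array([282.0674, 341.2457])]
[-3.1289 -0.2452 10.0086]
```

View pics/w13c.png

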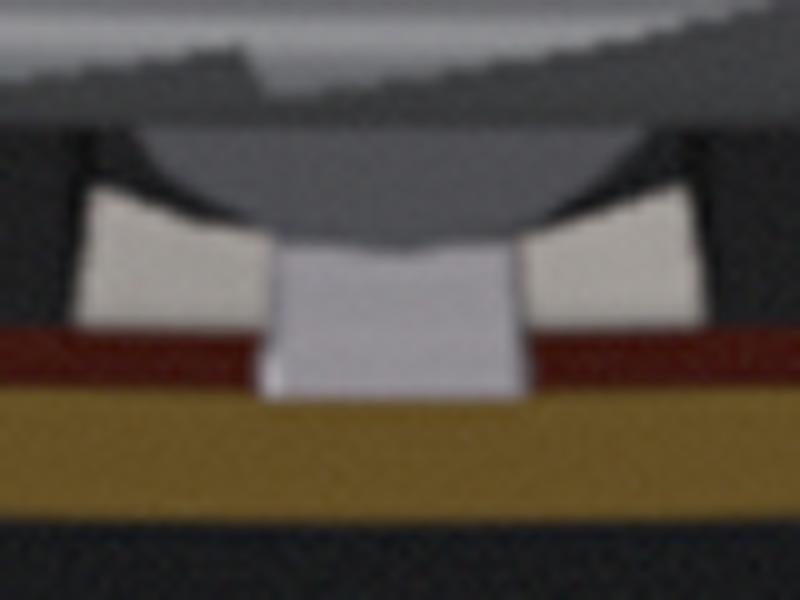

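Run:
```python
from bench import ctrl,workorder
s=ctrl.get_state();print(s["time"],s["position"],s["ft_force"],s["grip_width"])
print(workorder.close_job())
```

```text
26.725 [0.56940491 0.01924199 0.10992565] [-3.12894939 -0.24518832 10.0085549 ] 0.3086995676989547
the job is handed in; nothing more can be done
None
```

I slid the spacer ring over the spindle onto the deck and let go of it. I then pressed the clip-on head down over it until it stopped hard, and handed in at 26.7 s with the gripper still pushing down on the head.

What the last checks showed:
- **Ring:** after I let go, it sat flat on the deck around the spindle.
- **Snap:** the push rose to about 9 N, then dropped suddenly. The head then stopped hard at tool height 0.110 m, which matches the fully home height.
- **Catches:** the +y nose is plainly over the rim in the wrist picture. The -y nose is mostly hidden behind the gripper. Its visible corner is at row 323.5, against 322.7 expected at rest and 327.3 if still pushed out, so I judge it in, with less certainty.
- **Final push:** it held steady at 9.3–10.0 N down, with the knob still gripped. About 3 N of sideways force remains; I tried one small shift to relieve it, which did not help, and left it.
- **Other things on the bench:** in the last top picture they look to be where they were at the start.

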